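# Bring the desk network back up in order

### The arm

A 6-joint arm with a two-finger parallel gripper is mounted at the origin on the work surface. World frame = base frame: x ahead of the robot, y to its left, z up, the work surface at z = 0. Lengths are in m, angles in degrees, forces in N, time in s.
With the tool pointing down it reaches from about 0.4 to 0.825 m from the base axis. Payload 7 kg.
Tool frame: the origin (TCP) lies between the finger pads; the fingertips stand 22 mm ahead of it and the grasp point (between the pads) lies 3 mm ahead of it; z points along the fingers, y is the line along which they close (so a half turn about z gives the same grasp; the last joint's range is limited). The gripper opens to 88 mm and grips with 3 to 60 N. Pads are 19 mm wide; open, the fingers measure 130 mm over their backs; the gripper's body (78 mm by 193 mm) begins 47 mm behind the grasp point.
Start: joints at [-56.259, 20.546, 0.682, 0, -70.136, -16.507], TCP at [0.2, -0.645, 0.249] pointing down, gripper open.
Joint ranges: [-176.03, 176.03], [-82.01, 121.73], [-58.28, 71.71], [-173.87, 95.51], [-174.79, -0.11], [-173.66, 173.66]. Speed limits (degrees/s): [136.94, 136.94, 172.46, 180, 180, 180].

### API

Orientations are given as [roll, pitch, yaw] about the fixed x, y, z axes, in that order (R = Rz(yaw) Ry(pitch) Rx(roll)).
In Python, from plant import ctrl gives the robot as it stands.
- The arm moves only by the tool apply_moves, never from a script. Its argument "targets" is a list of rows, each an object with "travel": the shift along the tool's x, y, z in mm, a list of three; "roll": the turn about the tool's z in degrees; "jaw": the finger opening in mm, from 0 to 87.6. In form: [{"travel": [tx, ty, tz], "roll": roll, "jaw": jaw}, ...]. A call has 1 to 10 rows; each row shifts and turns the commanded pose from where the row before left it, along the tool's axes as they then stand; what a row does not reach is not made up. A row lasts 1/10 s, in which the tool goes at most 50 mm and 8.59 degrees, less where a joint would pass 70% of its speed; a pose out of reach is approached as far as the arm can. A call with a gripper value outside its range is refused whole. The fingers move at their own pace and stop on an object; the grip force is fixed at half the most. Time passes only in rows, so rows that do not move let the fingers close. It gives the time, the measured TCP pose, the force, the opening and the grip force at its end, in the units of the state.
- ctrl.get_obs(): the state, without advancing time (a new reading comes with each control period).
- ctrl.snapshot(name): name is "scene" or "top"; returns the picture (480x640x3 uint8, red, green, blue); there is no depth.
- ctrl.calibration(name): a dict with "K" (3x3 intrinsics, pixels), "extrinsics" (4x4, takes a point from camera to world coordinates). Camera axes: x right, y down, z forward; pixel columns grow to the right and rows downward; lengths in m; the calibration is good to about 2 mm. A picture is of the moment at which its call begins. calibration takes no time and is no camera call.
- ctrl.close_job(): hands the job in; it is judged then, once.
The state is a dict: "clock": time; "joint_pos": joint angles; "qvel": joint speeds; "tau": joint torques, N m; "tool_pos": TCP position; "orientation": TCP orientation; "force": force on the tool from outside, world axes, zero at the start; "moment": the same for the moment, N m; "opening": finger opening in m; "gripper_force": force on a finger pad.
Only numpy, scipy, OpenCV 4.12 (cv2) and the standard library are available. Lean on these libraries where they do the work, as an engineer would, in place of code of your own. Each camera call takes 0.05 s, during which the arm holds its last target. There are 200 camera calls.

### The job

The desk's network is shut down and has to be brought back up in the proper order: with a fingertip, switch the power strip on at its rocker by pressing down the raised half, then press the modem's large power button fully in, and after that the router's large power button, also fully in. Do not press either small reset button. Nothing is to be picked up: leave the strip, modem, router and everything else on the desk standing where it is, and draw the hand back at the end.

Things in the scene. Friction and masses are not known exactly. Their poses are not given: they have to be found in the camera images.
- strip: White four-way power strip, loose, 300 mm long (its x), 58 mm wide (its y), top face 38 mm above the desk, 0.75 kg; origin at the centre of its underside, z up. The rocker's axis crosses the strip at x = -115 mm, near its robot-side end. Two black plug-in adapters stand up to 45 mm above the top face at x = +7 and +107 mm.
- rocker_paddle (a joint): Tilt of the strip's black master rocker, 34 mm long by 24 mm wide, axis across the strip 41 mm above the desk. 0 rad = off: the half at the strip's very end stands raised (outer edge 47 mm above the desk), the socket-side half is level. 0.38 = on: the raised half is pressed down level. No return spring: it stays where it is left. About 4 N at the press point.
- rocker_press (a point): Press point: on top of the rocker's raised half, 11 mm from its axis towards the strip's end. 45 mm above the desk when off, 41 mm when on (3 mm above the strip's top face). It moves and turns with the rocker.
- modem: Fibre modem: flat white box without antennas, 125 (x) by 180 (y) mm, top face 32 mm above the desk, loose, 0.55 kg; origin at the centre of its underside, z up, front edge at -x. Stands left or right of the strip. On top near the front a large round grey button (power) and, 70 mm towards +y, a small one (reset).
- modem_power (a joint): Travel of the modem's power button, straight down: 0 m = out (off), 0.004 m = fully in (on). Latching, no return spring: it stays where it is left, so press it to the bottom. Takes 3 to 4 N.
- modem_power_top (a point): Centre of the top of the modem's power button: 20 mm diameter, standing 6.5 mm above the modem's top face when out and 2.5 mm when in; at x = -32, y = -52 mm from the modem's origin.
- modem_reset (a joint): Travel of the modem's small sprung reset button, straight down: 0 m = untouched, 0.0025 m = pressed. Not to be pressed.
- modem_reset_top (a point): Centre of the top of the modem's reset button: 9 mm diameter, 3.5 mm above the top face; at x = -32, y = +18 mm from the modem's origin.
- router: Wi-Fi router: black, 150 (x) by 230 (y) mm, ridged perforated rear cover, four upright antennas up to 170 mm high along its rear (+x) edge, loose, 0.75 kg; origin at the centre of its underside, z up. Stands left or right of the strip. On the flat front deck, 40 mm above the desk, a large round grey button (power) and, 75 mm towards -y, a small one (reset).
- router_power (a joint): Travel of the router's power button, straight down: 0 m = out (off), 0.004 m = fully in (on). Latching, no return spring: it stays where it is left, so press it to the bottom. Takes 3 to 4 N.
- router_power_top (a point): Centre of the top of the router's power button: 20 mm diameter, standing 6.5 mm above the deck when out and 2.5 mm when in; at x = -42, y = +60 mm from the router's origin.
- router_reset (a joint): Travel of the router's small sprung reset button, straight down: 0 m = untouched, 0.0025 m = pressed. Not to be pressed.
- router_reset_top (a point): Centre of the top of the router's reset button: 9 mm diameter, 3.5 mm above the deck; at x = -42, y = -15 mm from the router's origin.
- mug: Bystander: white ceramic mug, 80 mm across, 95 mm tall; origin at its underside. Loose, to be left alone.
- mouse: Bystander: black computer mouse, 112 x 60 x 34 mm; origin at its underside. Loose, to be left alone.
- charger: Bystander: white USB plug charger, 42 x 30 x 30 mm, lying beside the strip; origin at its underside. Loose, to be left alone.
- screwdriver: Bystander: black-handled screwdriver, 150 mm long, lying beside the strip. Loose, to be left alone.
- notes: Bystander: block of sticky notes, 76 x 76 x 18 mm; origin at its underside. Loose, to be left alone.
- phone: Bystander: black mobile phone lying flat, 150 x 73 x 9 mm; origin at its underside. Loose, to be left alone.
- stapler: Bystander: stapler, 130 x 36 x 58 mm; origin at its underside. Loose, to be left alone.

How it is judged (in metres and radians):
On the way, in this order (a step that is already met when the one before it is completed fails the run):
1. the power strip is switched on at its rocker, modem and router still off (value of joint rocker_paddle above 0.33 rad and value of joint each of modem_power, router_power below 0.001 m), for 0.1 s.
2. the modem's power button is pressed in and stays in, the router still off (value of joint rocker_paddle above 0.33 rad and value of joint modem_power above 0.0032 m and value of joint router_power below 0.001 m), for 0.1 s.
3. the router's power button is pressed in and stays in (value of joint rocker_paddle above 0.33 rad and value of joint each of modem_power, router_power above 0.0032 m), for 0.1 s.
At the end, for the whole second after the job is handed in: Rocker tilted to on (over 0.33 of 0.38 rad), both power buttons latched in (over 3.2 of 4 mm), both reset buttons up, strip, modem and router flat, at rest and within 30 mm of where they stood, bystanders within 40 mm of where they stood (all of step 3 and value of joint each of modem_reset, router_reset below 0.001 m and distance of each of strip, modem, router from where it was at the start of the episode below 0.03 m and angle between each of strip, modem, router's own z axis and vertical below 0.08 rad and distance of each of mug, mouse, charger, screwdriver, notes, phone, stapler from where it was at the start of the episode below 0.04 m and linear speed of each of strip, modem, router below 0.02 m/s); the robot touches nothing.
It fails at once if the order is broken: modem or router switched on before the strip, or router before the modem ((value of joint rocker_paddle below 0.19 rad and value of joint any of modem_power, router_power above 0.003 m) or (value of joint modem_power below 0.002 m and value of joint router_power above 0.003 m)).
It fails at once if a reset button is pressed (value of joint any of modem_reset, router_reset above 0.0016 m).
It fails at once if the strip, modem or router is lifted, tipped or pushed out of place (height (world z) of any of strip, modem, router above 0.015 m or angle between any of strip, modem, router's own z axis and vertical above 0.15 rad or distance of any of strip, modem, router from where it was at the start of the episode above 0.03 m).
It fails at once if the strip, modem or router is pressed with something other than the fingers (contact force between the arm and strip above 5 N or contact force between the arm and modem above 5 N or contact force between the arm and router above 5 N).
It fails at once if a bystander is knocked about or picked up (distance of any of mug, mouse, charger, screwdriver, notes, phone, stapler from where it was at the start of the episode above 0.04 m).
It also fails if it takes over 51 s, if anything falls off the work surface, if the arm or the gripper's body presses on something with over 40 N, if the wrist force passes 120 N, or if a joint passes its speed limit or range.

## Working session

There is one attempt and no reset: what is moved stays moved. The work goes in short steps, Python scripts to look and compute and a tool call to move; the robot and the scene stay as the last step left them, time stands still between calls to the robot, and variables do not carry over. Pictures are saved under pics/ and viewed, at most 10 in all, crops included, and the job is handed in when it is done.

Besides the shell and the picture viewer there is one more tool, called after "Request:" as name([rows], argument=value, ...), one row to a line, values as JSON. apply_moves: Moves the arm, as the interface text tells. Its arguments: {"type":"object","properties":{"targets":{"type":"array","items":{"type":"object","properties":{"travel":{"type":"array","items":{"type":"number"}},"roll":{"type":"number"},"jaw":{"type":"number"}}}}},"required":["targets"]}

```bash
mkdir -p pics
python3 - <<'E'
from plant import ctrl
import cv2
for n in("top","scene"):
    im=ctrl.snapshot(n); cv2.imwrite(f"pics/{n}0.png",im[:,:,::-1])
    c=ctrl.calibration(n); print(n,c["K"],c["extrinsics"])
o=ctrl.get_obs();print(o["tool_pos"],o["orientation"],o["clock"],o["opening"])
E
```

```text
top [[590.47670417   0.         327.44975816]
 [  0.         590.47670417 237.6980088 ]
 [  0.           0.           1.        ]] [[-0.02344798 -0.99760741  0.06503571  0.39475693]
 [-0.99971072  0.02374633  0.00381816 -0.02232205]
 [-0.00535339 -0.06492737 -0.99787563  1.26068953]
 [ 0.          0.          0.          1.        ]]
scene [[488.29694746   0.         315.62424451]
 [  0.         488.29694746 234.17269822]
 [  0.           0.           1.        ]] [[-0.10133896  0.74733184 -0.65667765  1.17091703]
 [ 0.99468482  0.0882119  -0.05311094  0.03879767]
 [ 0.01823529 -0.6585695  -0.75229894  0.85415514]
 [ 0.          0.          0.          1.        ]]
[ 0.19985642 -0.64432688  0.24770993] [ 1.79914941e+02 -9.01126848e-03 -1.62771345e+02] 0.1 0.08778784893906331
```

View pics/top0.png

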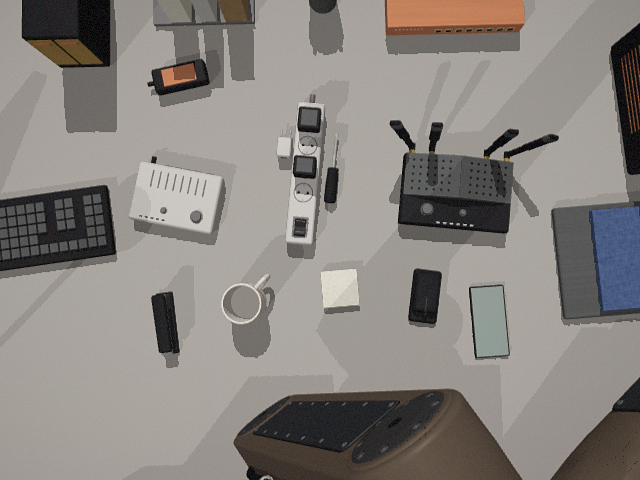

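View pics/scene0.png

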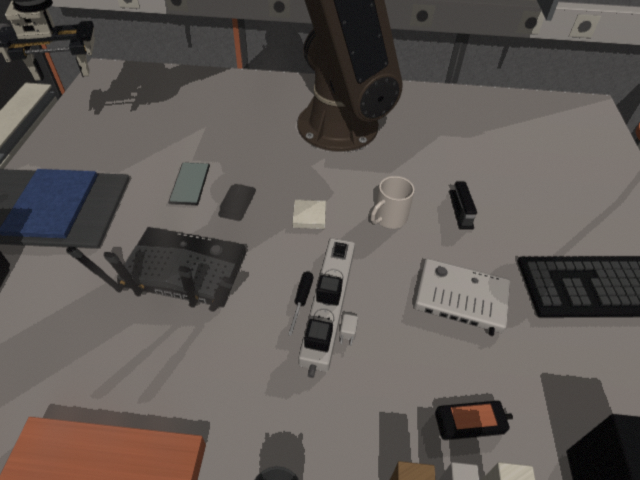

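The top view shows the strip rocker at about (300,227), the modem power button at (196,216) and the router power button at (427,209). I'll enlarge these.

Run:
```python
import cv2,numpy as np
im=cv2.imread("pics/top0.png")
t=[cv2.resize(im[v-33:v+33,u-33:u+33],None,fx=4,fy=4,interpolation=cv2.INTER_CUBIC) for u,v in((300,227),(196,216),(427,209))]
cv2.imwrite("pics/crop.png",np.hstack(t))
```

```text
(no output)
```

View pics/crop.png

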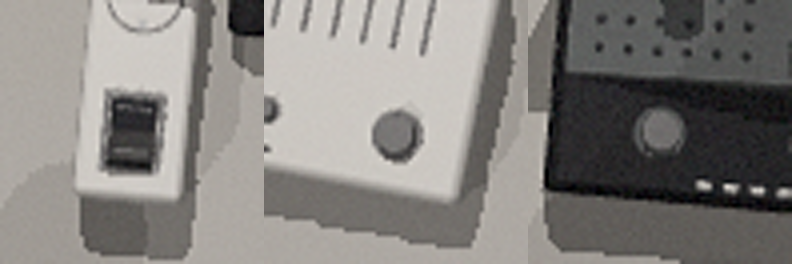

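```bash
cat > h.py <<'E'
from plant import ctrl
import numpy as np
def w(n,u,v,z):
    c=ctrl.calibration(n);E=c["extrinsics"];d=E[:3,:3]@np.linalg.solve(c["K"],[u,v,1.]);p=E[:3,3]
    return (p+d*(z-p[2])/d[2]).round(4)
E
python3 - <<'E'
from h import *
for n,a in (("top",[("rock",300.25,227,.042),("end",298.8,241.5,.038),("far",310.5,104,.038),("press",299.8,232.5,.045),("mod",195.75,216.25,.0385),("modreset",164,211,.0355),("rou",427,208.75,.0465),("roureset",462,213,.0435)]),
 ("scene",[("rock",341,250,.042),("mod",441,271,.0385),("rou",217,249,.0465)])):
    for k,u,v,z in a: print(n,k,w(n,u,v,z))
E
```

```text
top rock [0.4977 0.0381 0.042 ]
top end [0.468 0.042 0.038]
top far [0.7574 0.0114 0.038 ]
top press [0.4861 0.0392 0.045 ]
top mod [0.5257 0.2554 0.0385]
top modreset [0.5386 0.3223 0.0355]
top rou [ 0.5289 -0.2246  0.0465]
top roureset [ 0.5187 -0.2972  0.0435]
scene rock [0.5006 0.0403 0.042 ]
scene mod [0.5302 0.2526 0.0385]
scene rou [ 0.5324 -0.2228  0.0465]
```

Request:
apply_moves([
  {"travel": [0, 0, 0], "roll": 8.3, "jaw": 0},
  {"travel": [0, 0, 0], "roll": 8.3, "jaw": 0},
  {"travel": [0, 0, 0], "roll": 8.4, "jaw": 0},
  {"travel": [-30, 35, 0], "roll": 0, "jaw": 0},
  {"travel": [-30, 35, 0], "roll": 0, "jaw": 0},
  {"travel": [-30, 35, 0], "roll": 0, "jaw": 0},
  {"travel": [-30, 35, 0], "roll": 0, "jaw": 0},
  {"travel": [-30, 35, 0], "roll": 0, "jaw": 0},
  {"travel": [-30, 35, 0], "roll": 0, "jaw": 0},
  {"travel": [0, 45, 0], "roll": 0, "jaw": 0},
])

```text
clock: 1.1
tool_pos: [0.4156, -0.4154, 0.2473]
orientation: [180.0, -0.1, 172.3]
force: [0.3, 0.6, -0.3]
opening: 0.0129
gripper_force: 0.0
```

Request:
apply_moves([
  {"travel": [0, 45, 0], "roll": 0, "jaw": 0},
  {"travel": [0, 45, 0], "roll": 0, "jaw": 0},
  {"travel": [0, 45, 0], "roll": 0, "jaw": 0},
  {"travel": [0, 45, 0], "roll": 0, "jaw": 0},
  {"travel": [0, 45, 0], "roll": 0, "jaw": 0},
  {"travel": [0, 45, 0], "roll": 0, "jaw": 0},
  {"travel": [0, 45, 0], "roll": 0, "jaw": 0},
  {"travel": [0, 45, 0], "roll": 0, "jaw": 0},
  {"travel": [0, 45, 0], "roll": 0, "jaw": 0},
  {"travel": [0, 0, 0], "roll": 0, "jaw": 0},
])

```text
clock: 2.1
tool_pos: [0.4681, -0.011, 0.2486]
orientation: [180.0, 0.0, 172.5]
force: [-0.5, -1.8, -0.1]
opening: 0.0004
gripper_force: 0.0
```

Request:
apply_moves([
  {"travel": [-5, 27, 0], "roll": 0, "jaw": 0},
  {"travel": [-6, 26, 0], "roll": 0, "jaw": 0},
  {"travel": [0, 0, 40], "roll": 0, "jaw": 0},
  {"travel": [0, 0, 40], "roll": 0, "jaw": 0},
  {"travel": [0, 0, 40], "roll": 0, "jaw": 0},
  {"travel": [0, 0, 30], "roll": 0, "jaw": 0},
  {"travel": [0, 0, 0], "roll": 0, "jaw": 0},
  {"travel": [0, 0, 0], "roll": 0, "jaw": 0},
])

```text
clock: 2.9
tool_pos: [0.4857, 0.0356, 0.0989]
orientation: [-179.9, -0.1, 172.2]
force: [0.1, 0.1, 0.1]
opening: 0.0006
gripper_force: 0.0
```

Run:
```python
from h import *
import cv2
a=ctrl.snapshot("scene")[:,:,::-1];b=ctrl.snapshot("top")[:,:,::-1]
f=lambda i,u,v:cv2.resize(i[v-60:v+60,u-60:u+60],(400,400),interpolation=cv2.INTER_CUBIC)
cv2.imwrite("pics/c1.png",np.hstack([f(a,341,245),f(b,300,227)]))
o=ctrl.get_obs();print(o["tool_pos"],o["force"])
```

```text
[0.48674807 0.03624117 0.10025654] [-0.53463556 -0.99669482  0.85613512]
```

View pics/c1.png

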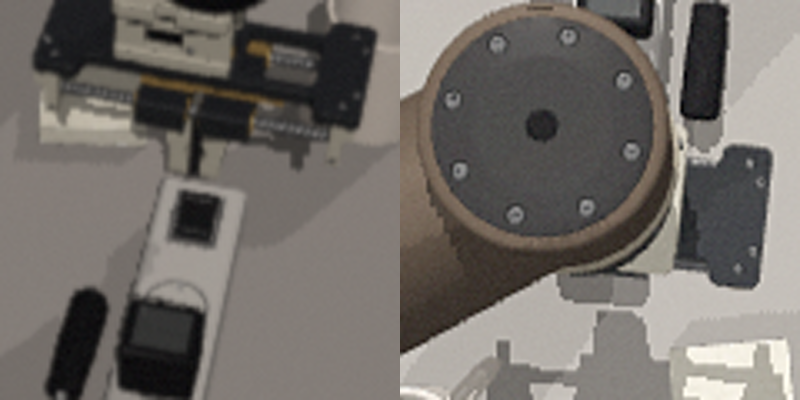

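Run:
```python
from h import *
print(w("scene",339.5,237,.0775), w("scene",340.1,250.1,.042)); print(ctrl.get_obs()["tool_pos"])
```

```text
[0.495  0.0347 0.0775] [0.5011 0.0384 0.042 ]
[0.48674807 0.03624117 0.10025654]
```

Request:
apply_moves([
  {"travel": [0, 3, 10], "roll": 0, "jaw": 0},
  {"travel": [0, 0, 10], "roll": 0, "jaw": 0},
  {"travel": [0, 0, 8], "roll": 0, "jaw": 0},
  {"travel": [0, 0, 2], "roll": 0, "jaw": 0},
  {"travel": [0, 0, 2], "roll": 0, "jaw": 0},
  {"travel": [0, 0, 2], "roll": 0, "jaw": 0},
  {"travel": [0, 0, 0], "roll": 0, "jaw": 0},
])

```text
clock: 3.7
tool_pos: [0.4858, 0.0388, 0.0644]
orientation: [-180.0, -0.0, 172.2]
force: [-0.1, -0.3, -0.2]
opening: 0.0002
gripper_force: 0.0
```

Request:
apply_moves([
  {"travel": [0, 0, 1], "roll": 0, "jaw": 0},
  {"travel": [0, 0, 0], "roll": 0, "jaw": 0},
])

```text
clock: 3.9
tool_pos: [0.4861, 0.0389, 0.0637]
orientation: [180.0, 0.0, 172.2]
force: [-0.4, -0.2, 0.7]
opening: 0.0006
gripper_force: 0.4
```

Request:
apply_moves([
  {"travel": [0, 0, 1], "roll": 0, "jaw": 0},
  {"travel": [0, 0, 0], "roll": 0, "jaw": 0},
])

```text
clock: 4.1
tool_pos: [0.4862, 0.0389, 0.0632]
orientation: [180.0, 0.0, 172.3]
force: [-3.1, 0.2, 9.1]
opening: 0.0006
gripper_force: 4.3
```

Request:
apply_moves([
  {"travel": [0, 0, 1], "roll": 0, "jaw": 0},
  {"travel": [0, 0, 0], "roll": 0, "jaw": 0},
])

```text
clock: 4.3
tool_pos: [0.4862, 0.0389, 0.063]
orientation: [180.0, 0.0, 172.3]
force: [-8.0, 0.7, 19.3]
opening: 0.0003
gripper_force: 9.8
```

Request:
apply_moves([
  {"travel": [0, 0, 1], "roll": 0, "jaw": 0},
  {"travel": [0, 0, 0], "roll": 0, "jaw": 0},
  {"travel": [0, 0, -5], "roll": 0, "jaw": 0},
  {"travel": [0, 0, -20], "roll": 0, "jaw": 0},
  {"travel": [0, 0, -40], "roll": 0, "jaw": 0},
  {"travel": [0, 0, -40], "roll": 0, "jaw": 0},
  {"travel": [0, 45, 0], "roll": 0, "jaw": 0},
  {"travel": [0, 45, 0], "roll": 0, "jaw": 0},
  {"travel": [0, 45, 0], "roll": 0, "jaw": 0},
  {"travel": [0, 45, 0], "roll": 0, "jaw": 0},
])

```text
clock: 5.3
tool_pos: [0.5105, 0.2191, 0.1659]
orientation: [180.0, 0.0, 172.2]
force: [0.3, -0.5, -0.1]
opening: 0.0006
gripper_force: 0.0
```

Run:
```python
from h import *
import cv2
a=ctrl.snapshot("scene")[:,:,::-1];b=ctrl.snapshot("top")[:,:,::-1]
f=lambda i,u,v:cv2.resize(i[v-30:v+30,u-30:u+30],(400,400),interpolation=cv2.INTER_CUBIC)
cv2.imwrite("pics/c2.png",np.hstack([f(a,341,250),f(b,300,227)]))
o=ctrl.get_obs();print(o["tool_pos"],o["force"])
```

```text
[0.51148146 0.22193432 0.16544314] [-1.0639122  -0.78938892 -0.90007951]
```

View pics/c2.png

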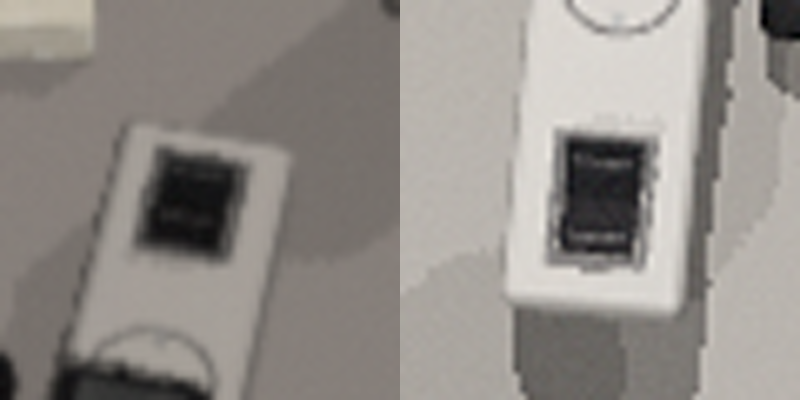

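Request:
apply_moves([
  {"travel": [-6, 18, 0], "roll": 0, "jaw": 0},
  {"travel": [-6, 17, 0], "roll": 0, "jaw": 0},
  {"travel": [0, 0, 40], "roll": 0, "jaw": 0},
  {"travel": [0, 0, 35], "roll": 0, "jaw": 0},
  {"travel": [0, 0, 0], "roll": 0, "jaw": 0},
  {"travel": [0, 0, 0], "roll": 0, "jaw": 0},
])

```text
clock: 6.0
tool_pos: [0.5271, 0.25, 0.0908]
orientation: [-179.9, -0.0, 172.2]
force: [0.1, -0.6, 1.4]
opening: 0.0004
gripper_force: 0.0
```

Run:
```python
from h import *
import cv2
a=ctrl.snapshot("scene")[:,:,::-1]
cv2.imwrite("pics/c3.png",cv2.resize(a[225:305,391:491],(800,600*16//15//1)[:1]+(600,),interpolation=cv2.INTER_CUBIC))
o=ctrl.get_obs();print(o["tool_pos"],o["force"])
```

```text
[0.52775761 0.25059975 0.09193305] [0.32787066 0.26543268 0.45730765]
```

View pics/c3.png

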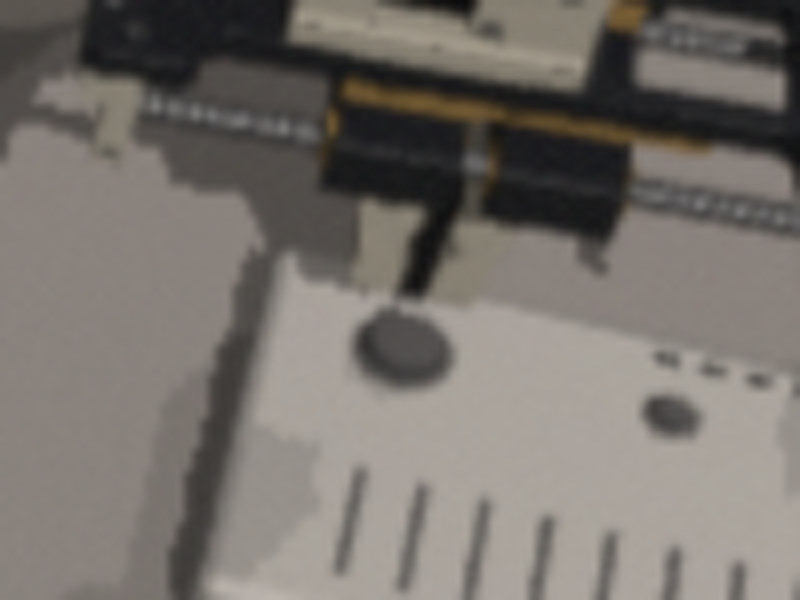

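Run:
```python
from h import *
print(w("scene",442.2,264.3,.0695), w("scene",441.9,271,.0385)); print(ctrl.get_obs()["tool_pos"])
```

```text
[0.5369 0.248  0.0695] [0.5299 0.2544 0.0385]
[0.52775761 0.25059975 0.09193305]
```

Request:
apply_moves([
  {"travel": [-1, 5, 10], "roll": 0, "jaw": 0},
  {"travel": [0, 0, 10], "roll": 0, "jaw": 0},
  {"travel": [0, 0, 7], "roll": 0, "jaw": 0},
  {"travel": [0, 0, 2], "roll": 0, "jaw": 0},
  {"travel": [0, 0, 2], "roll": 0, "jaw": 0},
  {"travel": [0, 0, 1], "roll": 0, "jaw": 0},
  {"travel": [0, 0, 1], "roll": 0, "jaw": 0},
  {"travel": [0, 0, 1], "roll": 0, "jaw": 0},
  {"travel": [0, 0, 0], "roll": 0, "jaw": 0},
])

```text
clock: 6.95
tool_pos: [0.5286, 0.2551, 0.0568]
orientation: [-180.0, 0.0, 172.2]
force: [-2.3, -1.4, 3.5]
opening: 0.0003
gripper_force: 1.9
```

Request:
apply_moves([
  {"travel": [0, 0, 1], "roll": 0, "jaw": 0},
  {"travel": [0, 0, 0], "roll": 0, "jaw": 0},
])

```text
clock: 7.15
tool_pos: [0.5286, 0.2551, 0.0567]
orientation: [180.0, 0.0, 172.3]
force: [-5.2, -1.8, 12.3]
opening: 0.0005
gripper_force: 6.2
```

Request:
apply_moves([
  {"travel": [0, 0, 1], "roll": 0, "jaw": 0},
  {"travel": [0, 0, 0], "roll": 0, "jaw": 0},
  {"travel": [0, 0, -7], "roll": 0, "jaw": 0},
  {"travel": [0, 0, -20], "roll": 0, "jaw": 0},
  {"travel": [0, 0, -40], "roll": 0, "jaw": 0},
  {"travel": [0, 0, -40], "roll": 0, "jaw": 0},
  {"travel": [-6, -43, 0], "roll": 0, "jaw": 0},
  {"travel": [-6, -43, 0], "roll": 0, "jaw": 0},
  {"travel": [-6, -43, 0], "roll": 0, "jaw": 0},
  {"travel": [-6, -43, 0], "roll": 0, "jaw": 0},
])

```text
clock: 8.15
tool_pos: [0.5294, 0.0803, 0.1619]
orientation: [179.9, 0.1, 172.3]
force: [1.0, -0.1, 0.2]
opening: 0.0003
gripper_force: 0.0
```

Request:
apply_moves([
  {"travel": [-6, -43, 0], "roll": 0, "jaw": 0},
  {"travel": [-6, -43, 0], "roll": 0, "jaw": 0},
  {"travel": [-6, -43, 0], "roll": 0, "jaw": 0},
  {"travel": [-6, -43, 0], "roll": 0, "jaw": 0},
  {"travel": [-6, -43, 0], "roll": 0, "jaw": 0},
  {"travel": [-6, -43, 0], "roll": 0, "jaw": 0},
  {"travel": [-6, -43, 0], "roll": 0, "jaw": 0},
  {"travel": [0, 0, 40], "roll": 0, "jaw": 0},
  {"travel": [0, 0, 20], "roll": 0, "jaw": 0},
  {"travel": [0, 0, 0], "roll": 0, "jaw": 0},
])

```text
clock: 9.15
tool_pos: [0.5282, -0.2227, 0.0987]
orientation: [180.0, -0.3, 172.1]
force: [-0.6, -0.5, 0.8]
opening: 0.0004
gripper_force: 0.0
```

Run:
```python
from h import *
import cv2
a=ctrl.snapshot("scene")[:,:,::-1]
f=lambda u,v:cv2.resize(a[v-40:v+40,u-40:u+40],(400,400),interpolation=cv2.INTER_CUBIC)
cv2.imwrite("pics/c4.png",np.hstack([f(217,245),f(441,271)]))
o=ctrl.get_obs();print(o["tool_pos"],o["force"],o["orientation"])
```

```text
[ 0.52956772 -0.22264815  0.10061321] [-0.04112137  1.09661868  1.3576359 ] [-1.79982884e+02 -1.28842450e-01  1.72215431e+02]
```

View pics/c4.png

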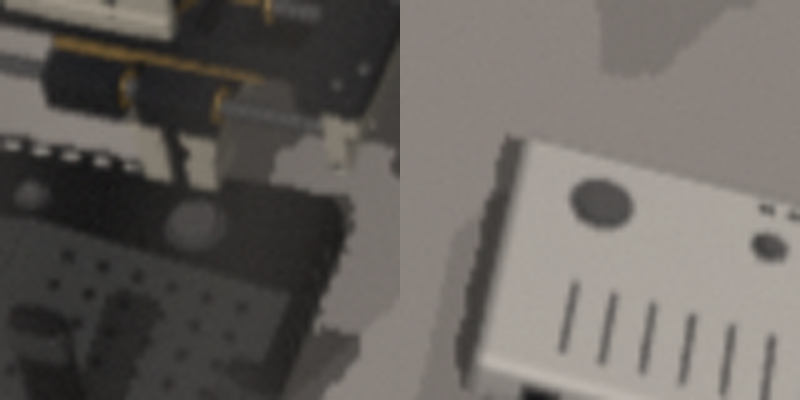

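Run:
```python
from h import *
print(w("scene",213.6,242.2,.078), w("scene",216.2,249.4,.0465))
```

```text
[ 0.5402 -0.2238  0.078 ] [ 0.5336 -0.2242  0.0465]
```

Request:
apply_moves([
  {"travel": [-1, -2, 10], "roll": 0, "jaw": 0},
  {"travel": [0, 0, 10], "roll": 0, "jaw": 0},
  {"travel": [0, 0, 7], "roll": 0, "jaw": 0},
  {"travel": [0, 0, 2], "roll": 0, "jaw": 0},
  {"travel": [0, 0, 2], "roll": 0, "jaw": 0},
  {"travel": [0, 0, 1], "roll": 0, "jaw": 0},
  {"travel": [0, 0, 1], "roll": 0, "jaw": 0},
  {"travel": [0, 0, 1], "roll": 0, "jaw": 0},
  {"travel": [0, 0, 0], "roll": 0, "jaw": 0},
])

```text
clock: 10.1
tool_pos: [0.531, -0.2245, 0.0678]
orientation: [180.0, 0.0, 172.2]
force: [-0.7, -0.1, 1.5]
opening: 0.0003
gripper_force: 0.8
```

Request:
apply_moves([
  {"travel": [0, 0, 1], "roll": 0, "jaw": 0},
  {"travel": [0, 0, 0], "roll": 0, "jaw": 0},
])

```text
clock: 10.3
tool_pos: [0.531, -0.2245, 0.0667]
orientation: [180.0, 0.0, 172.2]
force: [-0.1, 1.1, 1.8]
opening: 0.0005
gripper_force: 1.2
```

Request:
apply_moves([
  {"travel": [0, 0, 1], "roll": 0, "jaw": 0},
  {"travel": [0, 0, 0], "roll": 0, "jaw": 0},
])

```text
clock: 10.5
tool_pos: [0.531, -0.2245, 0.0656]
orientation: [180.0, 0.0, 172.2]
force: [1.2, 0.8, 1.9]
opening: 0.0003
gripper_force: 1.0
```

Request:
apply_moves([
  {"travel": [0, 0, 1], "roll": 0, "jaw": 0},
  {"travel": [0, 0, 1], "roll": 0, "jaw": 0},
  {"travel": [0, 0, 0], "roll": 0, "jaw": 0},
])

```text
clock: 10.8
tool_pos: [0.531, -0.2246, 0.0647]
orientation: [-180.0, 0.0, 172.3]
force: [-3.0, 2.6, 12.7]
opening: 0.0006
gripper_force: 6.5
```

Request:
apply_moves([
  {"travel": [0, 0, 1], "roll": 0, "jaw": 0},
  {"travel": [0, 0, 0], "roll": 0, "jaw": 0},
])

```text
clock: 11.0
tool_pos: [0.5311, -0.2245, 0.0645]
orientation: [-180.0, 0.1, 172.3]
force: [-5.1, 5.3, 21.1]
opening: 0.0006
gripper_force: 10.6
```

Bottomed at the expected height. I'll retreat and check.

Request:
apply_moves([
  {"travel": [0, 0, -7], "roll": 0, "jaw": 0},
  {"travel": [0, 0, -20], "roll": 0, "jaw": 0},
  {"travel": [0, 0, -40], "roll": 0, "jaw": 0},
  {"travel": [0, 0, -40], "roll": 0, "jaw": 0},
  {"travel": [0, 0, -40], "roll": 0, "jaw": 0},
  {"travel": [30, -30, -10], "roll": 0, "jaw": 0},
  {"travel": [30, -30, 0], "roll": 0, "jaw": 0},
  {"travel": [30, -30, 0], "roll": 0, "jaw": 0},
  {"travel": [0, 0, 0], "roll": 0, "jaw": 0},
  {"travel": [0, 0, 0], "roll": 0, "jaw": 0},
])

```text
clock: 12.0
tool_pos: [0.4286, -0.3021, 0.2196]
orientation: [180.0, 0.0, 172.1]
force: [-0.4, 0.1, 0.3]
opening: 0.0001
gripper_force: 0.0
```

Run:
```python
from h import *
import cv2
cv2.imwrite("pics/end.png",cv2.resize(ctrl.snapshot("scene")[160:400,140:540,::-1],(800,480)))
print(ctrl.get_obs()["tool_pos"])
```

```text
[ 0.42936639 -0.30172214  0.219526  ]
```

View pics/end.png

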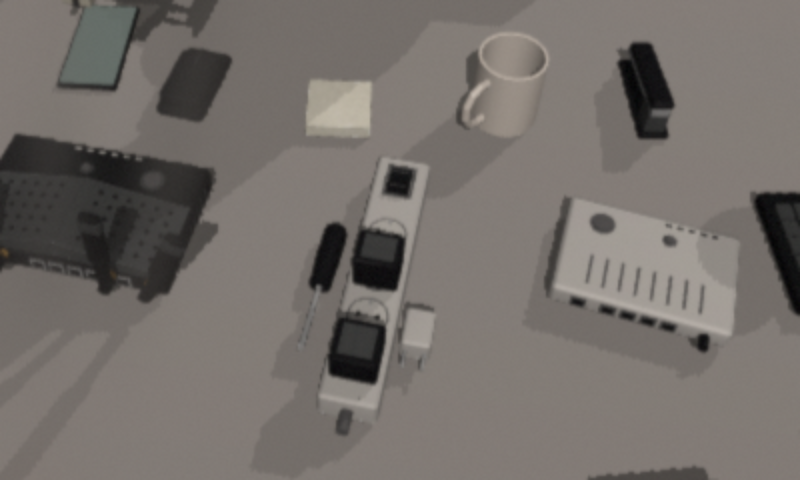

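Everything stands where it was, both power buttons (at (152,180) and (602,223) in the crop) sit low, and the hand is clear.

```bash
python3 -c "
from plant import ctrl
print(ctrl.close_job())"
```

```text
the job is handed in; nothing more can be done
None
```

I switched the strip on at its rocker, then pressed the modem and then the router power buttons fully in. All three bottomed out at their expected heights, nothing visibly moved, and the hand is drawn back. The job is handed in, but the hand-in gave no pass/fail result.

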